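# Roll the camera tube into the lens-cleaning cradle and clamp it

## Robot

A 6-joint arm with a two-finger parallel gripper is mounted at the origin on the work surface. World frame = base frame: x ahead of the robot, y to its left, z up, the work surface at z = 0. Lengths are in mm, angles in degrees, forces in N, time in s.
With the tool pointing down it reaches from about 300 to 850 mm from the base axis. Payload 4.2 kg.
Tool frame: the origin (TCP) lies at the very end of the fingers, on their centre line; the grasp point (between the pads) lies 19 mm behind it (env.grip_depth is the distance from the TCP to the grasp point, in mm); z points along the fingers, y is the line along which they close (so a half turn about z gives the same grasp; the last joint's range is limited). The gripper opens to 91 mm and grips with 3 to 60 N. Pads are 32 mm wide; open, the fingers measure 118 mm over their backs; the gripper's body (76 mm by 178 mm) begins 60 mm behind the grasp point.
Start: joints at [-68.067, 18.312, 89.639, -0, 72.044, -1.146], TCP at [225.402, -528.996, 213.976] pointing down, gripper open.
Joint ranges: [-177.97, 177.97], [-48.28, 115.42], [12.27, 149.76], [-77.06, 257.06], [2.81, 150.46], [-146.56, 146.56]. Speed limits (degrees/s): [147.25, 147.25, 180, 180, 180, 180].

## Interface

Orientations are given as [roll, pitch, yaw] about the fixed x, y, z axes, in that order (R = Rz(yaw) Ry(pitch) Rx(roll)).
In Python, from workcell import env, cams gives the robot as it stands.
- The arm moves only by the tool apply_moves, never from a script. Its argument "deltas" is a list of rows, each a list of 5 numbers: the shift along the tool's x, y, z in m, then the turn about the tool's z in rad, then the opening, from -1 (shut) to 1 (fully open), so that 0 is half open. In form: [[tx, ty, tz, roll, gripper], ...]. A call has 1 to 5 rows; each row is the pose to reach, as a shift and turn from the pose commanded when the call began, along the tool's axes at that moment; what a row does not reach only later rows make up. A row lasts 1/10 s, in which the tool goes at most 50 mm and 8.59 degrees, less where a joint would pass 70% of its speed; a pose out of reach is approached as far as the arm can. A call with a gripper value outside its range is refused whole. The fingers move at their own pace and stop on an object; "grip_force" is the grip in N (left out, the last holds). Time passes only in rows, so rows that repeat a pose let the fingers close. It gives the time, the measured TCP pose, the force, the opening and the grip force at its end, in the units of the state.
- env.state(): the state, without advancing time (a new reading comes with each control period).
- cams.grab_frame(name): name is "side" or "top" or "wrist"; returns the picture (384x512x3 uint8, blue, green, red); there is no depth.
- cams.get_calibration(name): a dict with "mtx" (3x3 intrinsics, pixels), "eye" and "attitude" of the camera in the world; the wrist camera has in their place "tool_from_camera" (4x4, takes a point from camera to tool coordinates, whose origin is the TCP and whose axes are the flange's). Camera axes: x right, y down, z forward; pixel columns grow to the right and rows downward; lengths in mm; the calibration is good to about 2 mm. The wrist camera is an equidistant fisheye: a pixel r from the principal point sees the ray r / f radians off the axis. A picture is of the moment at which its call begins: read the wrist's pose just before it. get_calibration takes no time and is no camera call.
- env.job_done(): hands the job in; it is judged then, once.
The state is a dict: "time_s": time; "qpos": joint angles; "qvel": joint speeds; "effort": joint torques, N m; "ee_pos": TCP position; "ee_rot": TCP orientation; "force": force on the tool from outside, world axes, zero at the start; "torque": the same for the moment, N m; "gripper_width": finger opening in mm; "gripper_force": force on a finger pad.
Only numpy, scipy, OpenCV 4.12 (cv2) and the standard library are available. Lean on these libraries where they do the work, as an engineer would, in place of code of your own. Each camera call takes 0.05 s, during which the arm holds its last target. There are 200 camera calls.

## Task

On the lens-cleaning cradle two aluminium optics tubes lie on ledges either side of a vee groove. Roll the thicker tube off its ledge into the vee without lifting it out of the cradle, take the gripper off it so that it settles and centres itself, and only then swing the hinged hold-down arm over until its rubber pad rests on the tube. Leave the slimmer tube lying on its own ledge.

Things in the scene. Friction and masses are not known exactly. Their poses are not given: they have to be found in the camera images.
- cradle: Fixed aluminium trough on a base plate 180 x 235 mm. Origin on the table under mid-groove; x across the groove, y along it to the arm's post, z up. Trough y -50 to 50; symmetrical in x: 90-degree vee, bottom z 12, mouth edges x +-24 z 36; then ledges falling 3 degrees outwards to x +-80, z 33, with lips 6 thick, top z 38. Post 26 x 16 at x 0, y 108, top z 71. Loose lens cap on the plate's -y end.
- thick_tube: Thicker aluminium tube, 36 mm diameter, 130 mm long, black band near each end, 0.15 to 0.3 kg, rolls freely. Origin mid-length on its axis, own y along the axis. Starts on either ledge, lying along the groove against the lip: axis 67 mm from the groove's middle, 52 mm above the table, its middle within 12 mm of cradle y 0. Seated in the vee: axis at cradle x 0, z 37.5, top z 55.5.
- slim_tube: Slimmer aluminium tube, 24 mm diameter, 130 mm long, black band near each end, 0.12 kg, lying likewise on the other ledge, axis about 70 mm from the groove's middle. Origin mid-length on its axis, own y along the axis. Leave it there.
- clamp_arm (a joint): Steel hold-down arm, rad. Hinge axis along cradle x, at cradle x 0, y 108, z 64 mm. 0: level towards -y, pad on the seated thick tube; 1.57: straight up; more: leaning away (stop 1.9). Starts 1.3 to 1.75. Bar 15 wide, 9 thick, centred on the hinge, free end 78 from it; rubber pad beneath at 50 to 76. Friction hinge: stays where left, moves under 1 N. Empty vee: stops at -0.12.
There are look-alikes about, which are no part of the job. Leave any yellow look-alike of the thick_tube alone.

How it is judged:
By the outcome, as a careful person would: the job done as asked, in the order asked, and still so for the second after the job is handed in, with the robot touching nothing.
It also fails if it takes over 40 s, if anything falls off the work surface, if the arm or the gripper's body presses on something with over 40 N, if the wrist force passes 120 N, or if a joint passes its speed limit or range.

## Working session

There is one attempt and no reset: what is moved stays moved. The work goes in short steps, Python scripts to look and compute and a tool call to move; the robot and the scene stay as the last step left them, time stands still between calls to the robot, and variables do not carry over. Pictures are saved under pics/ and viewed, at most 10 in all, crops included, and the job is handed in when it is done.

Besides the shell and the picture viewer there is one more tool, called after "Call:" by a JSON object that holds its "op" and its "data". apply_moves: Moves the arm, as the interface text tells. Its arguments: {"type":"object","properties":{"deltas":{"type":"array"},"grip_force":{"type":"number"}},"required":["deltas"]}

```bash
mkdir -p pics
python3 - <<'E'
from workcell import env,cams
import cv2
for n in("top","side"):
    cv2.imwrite(f"pics/{n}0.png",cams.grab_frame(n)); c=cams.get_calibration(n); print(n,c)
print(cams.get_calibration("wrist")); print(env.state())
E
```

```text
top {'mtx': array([[410.20535172,   0.        , 255.90495502],
       [  0.        , 410.20535172, 198.05965532],
       [  0.        ,   0.        ,   1.        ]]), 'eye': array([409.71431465,   4.82677624, 905.92954776]), 'attitude': array([-168.40910643,    0.22290551,  -96.20631305])}
side {'mtx': array([[375.83531011,   0.        , 256.56894996],
       [  0.        , 375.83531011, 189.27229553],
       [  0.        ,   0.        ,   1.        ]]), 'eye': array([ 555.03715065, -586.95297453,  436.74529875]), 'attitude': array([-121.56501677,    1.26879139,   -5.77081963])}
{'mtx': array([[297.31863964,   0.        , 254.95938787],
       [  0.        , 297.31863964, 189.61317759],
       [  0.        ,   0.        ,   1.        ]]), 'tool_from_camera': array([[ 1.14094994e-03, -9.61673253e-01, -2.74195646e-01,
         7.69256793e+01],
       [ 9.99999237e-01,  9.67418651e-04,  7.68095458e-04,
         3.91496245e-01],
       [-4.73394877e-04, -2.74196313e-01,  9.61673623e-01,
        -1.70006821e+02],
       [ 0.00000000e+00,  0.00000000e+00,  0.00000000e+00,
         1.00000000e+00]])}
{'time_s': 0.1, 'qpos': array([-6.80663882e+01,  1.83464691e+01,  8.96980125e+01, -1.13704558e-03,
        7.20434186e+01, -1.14648887e+00]), 'qvel': array([ 0.02735378, -0.1281535 , -0.18724131, -0.03886801, -0.13038828,
       -0.134739  ]), 'effort': array([ 3.29408849e-04, -4.13331878e+01, -2.32510436e+01,  7.28698005e-02,
        4.21856332e-02, -7.17006674e-05]), 'ee_pos': array([ 225.23569316, -528.57278122,  213.22898817]), 'ee_rot': array([-1.79912096e+02, -6.77860279e-04,  2.30804515e+01]), 'force': array([ 0.17270272, -0.36451643, -0.91769431]), 'torque': array([ 0.06405083,  0.00479594, -0.05329586]), 'gripper_force': 0.0, 'gripper_width': 91.32194582798965}
```

View pics/top0.png

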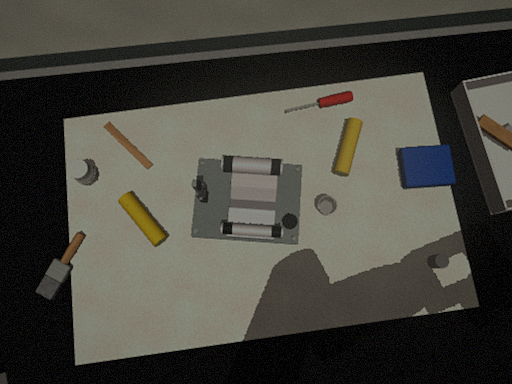

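View pics/side0.png

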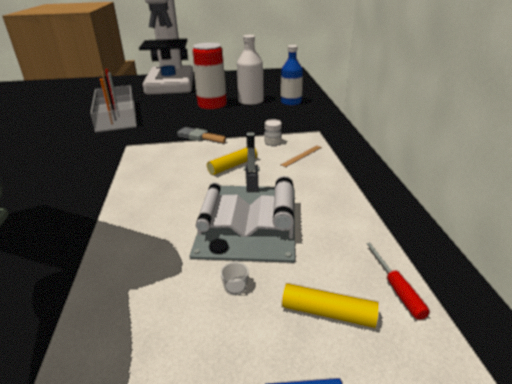

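The top view shows silver candidates at (252,165), the thick one at far x, and (252,230), the slim one. The yellow look-alikes are at (142,218) and (348,146). The post and arm are at (200,190) and the cap at (289,221). By its thickness I choose (252,165), and I'll check it in a close crop.

Run:
```python
import cv2,numpy as np
t=cv2.imread("pics/top0.png")[140:260,180:320]; s=cv2.imread("pics/side0.png")[120:270,180:320]
f=lambda a:np.clip(cv2.resize(a,None,fx=4*1.4,fy=4*1.4,interpolation=cv2.INTER_CUBIC)*1.5,0,255).astype('uint8')
def f(a,k):
    b=np.clip(cv2.resize(a,None,fx=k,fy=k,interpolation=cv2.INTER_CUBIC).astype(float)*1.4,0,255).astype('uint8')
    return b
cv2.imwrite("pics/topc.png",f(t,5)); cv2.imwrite("pics/sidec.png",f(s,4))
```

```text
(no output)
```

View pics/topc.png

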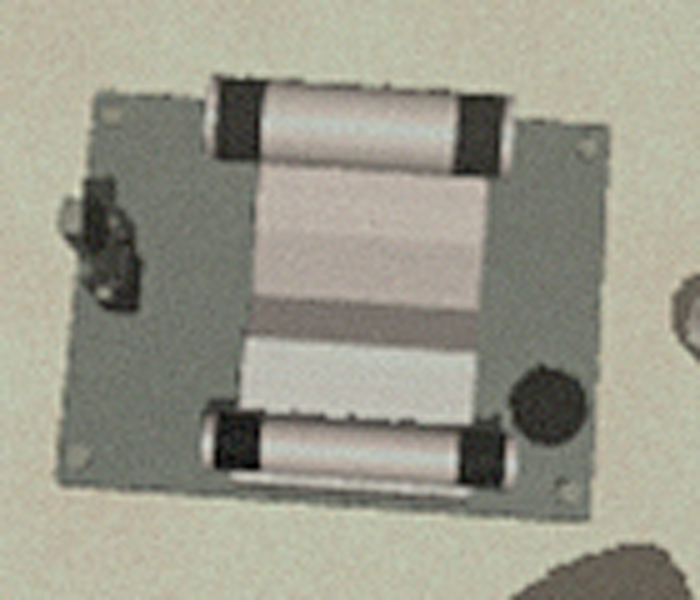

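View pics/sidec.png

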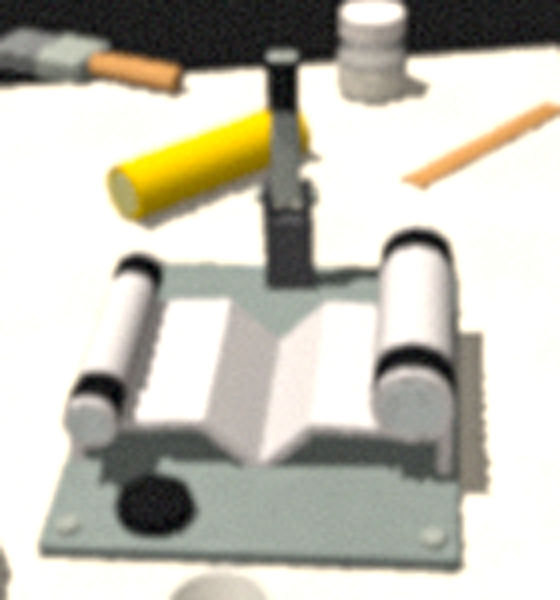

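The crops confirm it. In the top crop the thicker banded silver tube is at (360,125), on the cradle's +x ledge. The slim one is at (360,450). The arm is near upright, with its tip at about (75,215). Next I fit the cradle pose.

```bash
cat > h.py <<'E'
import numpy as np
from scipy.spatial.transform import Rotation as R
from workcell import env,cams
def proj(n,P):
    c=cams.get_calibration(n); r=R.from_euler('xyz',c['attitude'],degrees=True).as_matrix()
    q=(np.atleast_2d(P)-c['eye'])@r; uv=q@c['mtx'].T; return uv[:,:2]/uv[:,2:]
def world(p,C):
    C=np.atleast_2d(C).astype(float); a=p[2]; c,s=np.cos(a),np.sin(a)
    return np.c_[p[0]+c*C[:,0]-s*C[:,1],p[1]+s*C[:,0]+c*C[:,1],C[:,2]]
E
python3 - <<'E'
from h import *
from scipy.optimize import least_squares
T=lambda a:np.array(a)/5.+[180,140]; S=lambda a:np.array(a)/4.+[180,120]
C=np.array([[-24,50,36],[-24,-50,36],[0,50,12],[0,-50,12],[24,50,36],[24,-50,36]])
t=T([(245,338),(475,350),(249,297),(479,308),(258,232),(485,243)])
s=S([(230,298),(207,420),(275,335),(260,462),(325,303),(312,425)])
ttop=T([(208,118),(515,137)]); nearS=S([(412,402)])
def pred(p): 
    w=world(p,C); return np.r_[proj("top",w)-t,proj("side",w)-s]
def f(p): return pred(p).ravel()
r=least_squares(f,[400,0,0.0],loss='soft_l1',x_scale=[10,10,.05]); p=r.x
print(p[:2],np.degrees(p[2]),p[2]); print(pred(p).round(1))
# plate/tubes/arm checks
u=lambda q:((q-[180,140])*5).round(); v=lambda q:((q-[180,120])*4).round()
for d in(-10,0,10):
    w=world(p,[[67,d-65,52],[67,d+65,52]]); print(d,u(proj("top",w)).tolist(),v(proj("side",w)).tolist())
for a in(1.3,1.4,1.5,1.6,1.7):
    w=world(p,[[0,108-78*np.cos(a),64+78*np.sin(a)]]); print(a,u(proj("top",w)).tolist(),v(proj("side",w)).tolist())
w=world(p,[[0,108,71],[-13,100,71],[13,100,71]]);print(u(proj("top",w)).tolist(),v(proj("side",w)).tolist())
E
```

```text
[587.35032656  -4.9203979 ] -9.477490197880455 -0.16541340877850283
[[ 0.3  0.4]
 [ 0.6  0.6]
 [ 0.9 -0.1]
 [-0.1  0.2]
 [-0.8 -0. ]
 [-0.3  0.3]
 [-0.1  0. ]
 [-0.4 -0.2]
 [ 1.   1. ]
 [ 0.3  0.3]
 [ 0.2 -0.8]
 [ 0.4 -0.9]]
-10 [[548.0, 142.0], [247.0, 126.0]] [[412.0, 429.0], [413.0, 268.0]]
0 [[524.0, 141.0], [224.0, 125.0]] [[412.0, 415.0], [413.0, 258.0]]
10 [[501.0, 140.0], [201.0, 124.0]] [[412.0, 401.0], [413.0, 248.0]]
1.3 [[136.0, 226.0]] [[277.0, 77.0]]
1.4 [[116.0, 224.0]] [[278.0, 68.0]]
1.5 [[95.0, 222.0]] [[279.0, 60.0]]
1.6 [[75.0, 221.0]] [[281.0, 53.0]]
1.7 [[55.0, 220.0]] [[282.0, 48.0]]
[[106.0, 261.0], [122.0, 293.0], [128.0, 232.0]] [[285.0, 182.0], [258.0, 189.0], [309.0, 190.0]]
```

```bash
cat >> h.py <<'E'
p0=[587.35,-4.92,-.16541]
def go(cx,cy,z,yaw=80.52):
    s=env.state(); r=R.from_euler('xyz',s['ee_rot'],degrees=True)
    d=r.inv().apply(world(p0,[[cx,cy,z]])[0]-s['ee_pos'])/1000
    print("delta",d.round(4),"roll",round(np.radians(s['ee_rot'][2]-yaw),4),"rot",s['ee_rot'].round(2),"w",round(s['gripper_width'],1),"t",s['time_s'])
def where():
    s=env.state(); d=s['ee_pos']-[p0[0],p0[1],0]; c,q=np.cos(p0[2]),np.sin(p0[2])
    print("cradle",np.round([c*d[0]+q*d[1],-q*d[0]+c*d[1],d[2]],1),"F",s['force'].round(1),"w",round(s['gripper_width'],1),"t",s['time_s'])
E
python3 -c "
from h import *
go(67,6.5,200)"
```

```text
delta [ 0.5984 -0.3092  0.0137] roll -1.0025 rot [-179.91   -0.     23.08] w 91.3 t 0.1
```

Call:
{"op": "apply_moves", "data": {"deltas": [[0.598, -0.309, 0.014, -1.0, 0.1], [0.598, -0.309, 0.014, -1.0, 0.1], [0.598, -0.309, 0.014, -1.0, 0.1], [0.598, -0.309, 0.014, -1.0, 0.1], [0.598, -0.309, 0.014, -1.0, 0.1]]}}

```text
time_s: 0.6
ee_pos: [385.4, -334.6, 208.5]
ee_rot: [-180.0, -0.0, 66.4]
force: [0.4, -0.2, 0.4]
gripper_width: 54.3
gripper_force: 0.0
```

```bash
python3 -c "
from h import *
go(67,6.5,200)"
```

```text
delta [0.4057 0.1163 0.0085] roll -0.2469 rot [-1.7998e+02 -1.0000e-02  6.6380e+01] w 54.3 t 0.6
```

Call:
{"op": "apply_moves", "data": {"deltas": [[0.406, 0.116, 0.0085, -0.247, 0.1], [0.406, 0.116, 0.0085, -0.247, 0.1], [0.406, 0.116, 0.0085, -0.247, 0.1], [0.406, 0.116, 0.0085, -0.247, 0.1], [0.406, 0.116, 0.0085, -0.247, 0.1]]}}

```text
time_s: 1.1
ee_pos: [545.8, -142.8, 203.4]
ee_rot: [-180.0, 0.0, 80.2]
force: [0.1, -1.2, 0.5]
gripper_width: 50.1
gripper_force: 0.0
```

Call:
{"op": "apply_moves", "data": {"deltas": [[0.158, 0.08, 0.003, 0, 0.1], [0.158, 0.08, 0.003, 0, 0.1], [0.158, 0.08, 0.003, 0, 0.1], [0.158, 0.08, 0.003, 0, 0.1], [0.158, 0.08, 0.003, 0, 0.1]]}}

```text
time_s: 1.6
ee_pos: [652.3, 0.9, 199.3]
ee_rot: [-180.0, -0.0, 80.4]
force: [-0.3, -1.0, 0.2]
gripper_width: 50.2
gripper_force: 0.0
```

```bash
python3 -c "
from h import *
go(67,6.5,110)
where()"
```

```text
delta [-0.01    0.004   0.0893] roll -0.0013 rot [-1.7995e+02 -5.0000e-02  8.0440e+01] w 50.2 t 1.6
cradle [ 63.1  16.5 199.3] F [-0.3 -1.   0.2] w 50.2 t 1.6
```

Call:
{"op": "apply_moves", "data": {"deltas": [[-0.01, 0.004, 0.05, 0, 0.1], [-0.01, 0.004, 0.089, 0, 0.1], [-0.01, 0.004, 0.089, 0, 0.1]]}}

```text
time_s: 1.9
ee_pos: [647.9, -13.9, 105.5]
ee_rot: [-179.2, 0.1, 80.2]
force: [-1.6, 0.6, -0.3]
gripper_width: 50.3
gripper_force: 0.0
```

```bash
python3 -c "
from h import *
import cv2
where();go(67,6.5,46)
a=cams.grab_frame('wrist');b=cams.grab_frame('side')[120:270,180:320]
b=cv2.resize(b,(358,384),interpolation=2)
cv2.imwrite('pics/w1.png',cv2.resize(cv2.convertScaleAbs(cv2.hconcat([a,b]),alpha=1.3),(800,353)))"
```

```text
cradle [ 61.2   1.1 105.5] F [-1.6  0.6 -0.3] w 50.3 t 1.9
delta [0.0056 0.0066 0.0594] roll -0.0064 rot [-1.7921e+02  1.3000e-01  8.0160e+01] w 50.3 t 1.9
```

View pics/w1.png

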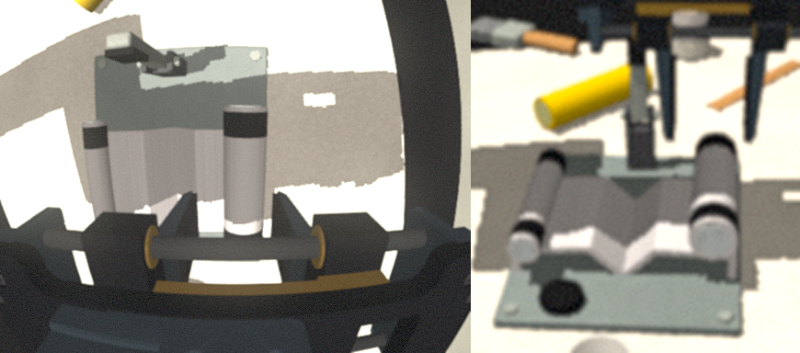

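The picture shows the thick tube at (245,170) between the fingers at (180,220) and (290,220), with the fingers about 5 mm too far in. I reread the pose now that it has settled.

```bash
python3 -c "
from h import *
where();go(67,6.5,46)"
```

```text
cradle [ 65.9   2.1 111.9] F [ 0.2 -0.6  0.6] w 50.1 t 2.0
delta [0.0044 0.0011 0.0659] roll -0.0063 rot [-1.7995e+02  2.0000e-02  8.0160e+01] w 50.1 t 2.0
```

Call:
{"op": "apply_moves", "data": {"deltas": [[0.004, 0.002, 0.015, -0.006, 0.1], [0.004, 0.002, 0.03, -0.006, 0.1], [0.004, 0.002, 0.045, -0.006, 0.1], [0.004, 0.002, 0.058, -0.006, 0.1], [0.004, 0.002, 0.066, -0.006, 0.1]]}}

```text
time_s: 2.5
ee_pos: [656.0, -9.4, 45.5]
ee_rot: [179.9, -0.0, 80.6]
force: [-0.8, -0.4, 0.1]
gripper_width: 50.3
gripper_force: 0.0
```

Call:
{"op": "apply_moves", "data": {"deltas": [[0, 0, 0, 0, 0.1]]}}

```text
time_s: 2.6
ee_pos: [655.3, -9.4, 45.0]
ee_rot: [-179.9, 0.0, 80.6]
force: [0.0, 0.1, 0.4]
gripper_width: 50.1
gripper_force: 0.0
```

```bash
python3 -c "
from h import *
where();go(0,6.5,46)"
```

```text
cradle [67.8  6.8 45. ] F [0.  0.1 0.4] w 50.1 t 2.6
delta [-0.0002 -0.0678 -0.0009] roll 0.0006 rot [-1.7994e+02  1.0000e-02  8.0550e+01] w 50.1 t 2.6
```

No contact. Next I roll slowly at about 30 mm/s.

Call:
{"op": "apply_moves", "data": {"deltas": [[0, -0.003, 0, 0, 0.1], [0, -0.006, 0, 0, 0.1], [0, -0.009, 0, 0, 0.1], [0, -0.012, 0, 0, 0.1], [0, -0.015, 0, 0, 0.1]]}}

```text
time_s: 3.1
ee_pos: [640.9, -7.0, 46.2]
ee_rot: [179.9, -0.0, 80.5]
force: [0.5, -1.1, -0.4]
gripper_width: 49.7
gripper_force: 0.3
```

Call:
{"op": "apply_moves", "data": {"deltas": [[0, -0.003, 0, 0, 0.1], [0, -0.006, 0, 0, 0.1], [0, -0.009, 0, 0, 0.1], [0, -0.012, 0, 0, 0.1], [0, -0.015, 0, 0, 0.1]]}}

```text
time_s: 3.6
ee_pos: [625.8, -4.5, 45.7]
ee_rot: [180.0, 0.0, 80.5]
force: [0.7, -0.4, -0.4]
gripper_width: 50.1
gripper_force: 0.3
```

Call:
{"op": "apply_moves", "data": {"deltas": [[0, -0.003, 0, 0, 0.1], [0, -0.006, 0, 0, 0.1], [0, -0.009, 0, 0, 0.1], [0, -0.012, 0, 0, 0.1], [0, -0.015, 0, 0, 0.1]]}}

```text
time_s: 4.1
ee_pos: [611.0, -2.1, 45.7]
ee_rot: [180.0, 0.0, 80.5]
force: [0.9, 0.5, -0.5]
gripper_width: 50.0
gripper_force: 0.3
```

```bash
python3 -c "
from h import *
import cv2
where();go(0,6.5,46)
a=cams.grab_frame('wrist');b=cams.grab_frame('side')[120:270,180:320]
b=cv2.resize(b,(358,384),interpolation=2)
cv2.imwrite('pics/w2.png',cv2.resize(cv2.convertScaleAbs(cv2.hconcat([a,b]),alpha=1.3),(800,353)))"
```

```text
cradle [22.8  6.7 45.7] F [ 0.9  0.5 -0.5] w 50.0 t 4.1
delta [-0.0002 -0.0228 -0.0003] roll 0.0005 rot [1.800e+02 1.000e-02 8.055e+01] w 50.0 t 4.1
```

View pics/w2.png

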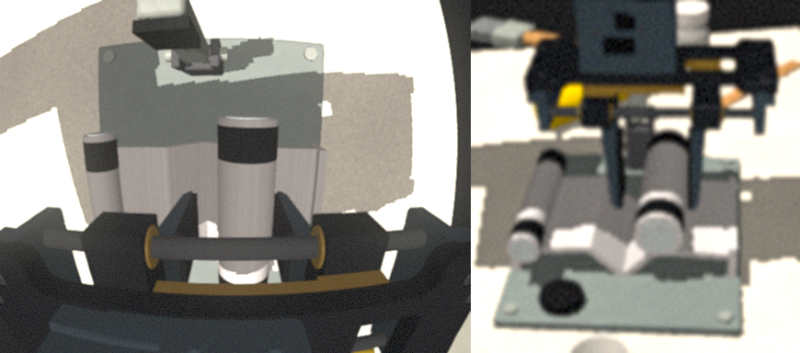

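The tube, at (248,200), is rolling along parallel to the groove and in contact with the outer finger. The slim tube at (100,180) is untouched. I continue into the vee.

Call:
{"op": "apply_moves", "data": {"deltas": [[0, -0.002, 0, 0, 0.1], [0, -0.004, 0, 0, 0.1], [0, -0.006, 0, 0, 0.1], [0, -0.008, 0, 0, 0.1], [0, -0.01, 0, 0, 0.1]]}}

```text
time_s: 4.7
ee_pos: [600.5, -0.3, 45.5]
ee_rot: [-179.9, 0.0, 80.5]
force: [-1.0, 0.2, -1.7]
gripper_width: 49.8
gripper_force: 0.9
```

Call:
{"op": "apply_moves", "data": {"deltas": [[0, -0.003, 0, 0, 0.1], [0, -0.006, 0, 0, 0.1], [0, -0.009, 0, 0, 0.1], [0, -0.012, 0, 0, 0.1], [0, -0.0125, 0, 0, 0.1]]}}

```text
time_s: 5.2
ee_pos: [588.7, 1.6, 45.8]
ee_rot: [180.0, 0.0, 80.5]
force: [1.3, 0.6, -0.6]
gripper_width: 50.0
gripper_force: 0.0
```

Call:
{"op": "apply_moves", "data": {"deltas": [[0, 0, 0, 0, 0.15], [0, 0, 0, 0, 0.15], [0, 0, 0, 0, 0.15]]}}

```text
time_s: 5.5
ee_pos: [589.2, 1.6, 45.7]
ee_rot: [180.0, 0.0, 80.5]
force: [0.4, -0.1, 0.1]
gripper_width: 52.4
gripper_force: 0.0
```

```bash
python3 -c "
from h import *
import cv2
where();go(0,6.5,110)
a=cams.grab_frame('wrist');b=cams.grab_frame('side')[120:270,180:320]
b=cv2.resize(b,(358,384),interpolation=2)
cv2.imwrite('pics/w3.png',cv2.resize(cv2.convertScaleAbs(cv2.hconcat([a,b]),alpha=1.3),(800,353)))"
```

```text
cradle [ 0.8  6.7 45.7] F [ 0.4 -0.1  0.1] w 52.4 t 5.5
delta [-0.0002 -0.0008 -0.0643] roll 0.0005 rot [179.98   0.    80.55] w 52.4 t 5.5
```

View pics/w3.png

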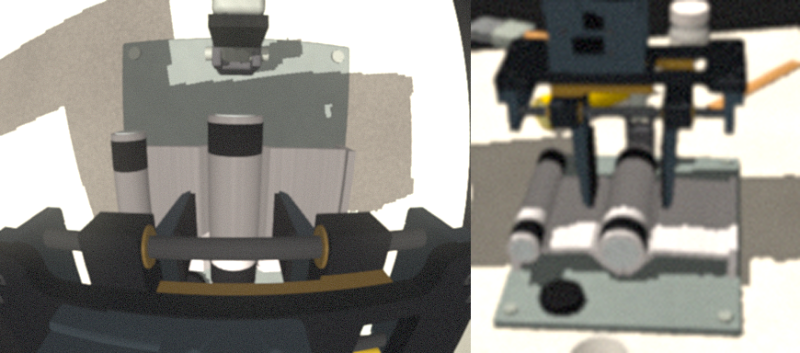

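The tube is seated at (235,190) between the fingers with a gap on both sides, and no force is felt. I lift clear straight up.

Call:
{"op": "apply_moves", "data": {"deltas": [[0, -0.001, -0.01, 0, 0.15], [0, -0.001, -0.03, 0, 0.15], [0, -0.001, -0.075, 0, 0.15], [0, -0.001, -0.12, 0, 0.15], [0, -0.001, -0.155, 0, 0.15]]}}

```text
time_s: 6.1
ee_pos: [588.6, 1.8, 204.4]
ee_rot: [179.8, -0.0, 80.5]
force: [0.2, 0.0, 0.5]
gripper_width: 52.7
gripper_force: 0.0
```

Call:
{"op": "apply_moves", "data": {"deltas": [[0.05, 0, 0, 0, -1], [0.1, 0, 0, 0, -1], [0.143, 0, 0, 0, -1], [0.143, 0, 0, 0, -1], [0.143, 0, 0, 0, -1]], "grip_force": 5}}

```text
time_s: 6.6
ee_pos: [611.3, 143.5, 201.1]
ee_rot: [180.0, 0.0, 80.7]
force: [-0.0, 0.5, -0.5]
gripper_width: 15.3
gripper_force: 0.0
```

```bash
python3 -c "
from h import *
import cv2
where();go(0,150,124)
a=cams.grab_frame('top')[140:260,180:320];b=cams.grab_frame('side')[120:270,180:320]
a=cv2.resize(a,(448,384),interpolation=2)
b=cv2.resize(b,(358,384),interpolation=2)
cv2.imwrite('pics/w4.png',cv2.resize(cv2.convertScaleAbs(cv2.hconcat([a,b]),alpha=1.3),(800,380)))"
```

```text
cradle [ -0.8 150.4 201.1] F [-0.   0.5 -0.5] w 15.3 t 6.6
delta [-0.0003  0.0008  0.0771] roll 0.0026 rot [1.7998e+02 4.0000e-02 8.0670e+01] w 15.3 t 6.6
```

View pics/w4.png

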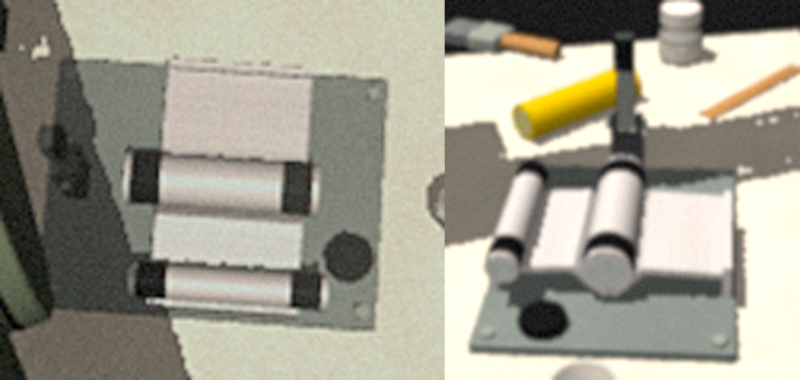

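The thick tube at (222,183) in the top half lies settled in the vee. The slim tube at (228,283) is on its ledge, and the arm is upright at (60,150). I descend behind the arm, then push.

Call:
{"op": "apply_moves", "data": {"deltas": [[0, 0.001, 0.02, 0, -1], [0, 0.001, 0.04, 0, -1], [0, 0.001, 0.06, 0, -1], [0, 0.001, 0.077, 0, -1], [0, 0.001, 0.077, 0, -1]]}}

```text
time_s: 7.2
ee_pos: [610.8, 140.6, 121.5]
ee_rot: [-179.7, 0.1, 80.4]
force: [0.1, -0.1, -0.4]
gripper_width: 0.4
gripper_force: 0.0
```

Call:
{"op": "apply_moves", "data": {"deltas": [[-0.005, 0, 0, 0, -1], [-0.01, 0, 0, 0, -1], [-0.015, 0, 0, 0, -1], [-0.02, 0, 0, 0, -1], [-0.025, 0, 0, 0, -1]]}}

```text
time_s: 7.7
ee_pos: [608.8, 117.7, 124.4]
ee_rot: [179.9, -0.0, 80.5]
force: [0.5, 1.4, 0.8]
gripper_width: 0.8
gripper_force: 0.4
```

```bash
python3 -c "
from h import *
where();go(0,124,124)
for a in np.arange(1.5,-.05,-.1):
    r=60; print(round(a,1),np.round([108-r*np.cos(a)+4.5*np.sin(a)+16,64+r*np.sin(a)+4.5*np.cos(a)],1))"
```

```text
cradle [  1.  124.5 124.4] F [0.5 1.4 0.8] w 0.8 t 7.7
delta [-0.0005 -0.001   0.0004] roll 0.0003 rot [ 1.7992e+02 -4.0000e-02  8.0540e+01] w 0.8 t 7.7
1.5 [124.2 124.2]
1.4 [118.2 123.9]
1.3 [112.3 123. ]
1.2 [106.5 121.6]
1.1 [100.8 119.5]
1.0 [ 95.4 116.9]
0.9 [ 90.2 113.8]
0.8 [ 85.4 110.2]
0.7 [ 81.  106.1]
0.6 [ 77.  101.6]
0.5 [73.5 96.7]
0.4 [70.5 91.5]
0.3 [68. 86.]
0.2 [66.1 80.3]
0.1 [64.7 74.5]
-0.0 [64.  68.5]
```

Call:
{"op": "apply_moves", "data": {"deltas": [[-0.006, 0, 0, 0, -1], [-0.012, 0, 0.001, 0, -1], [-0.018, 0, 0.003, 0, -1], [-0.024, 0, 0.005, 0, -1], [-0.029, 0, 0.007, 0, -1]]}}

```text
time_s: 8.2
ee_pos: [603.4, 88.8, 116.3]
ee_rot: [-180.0, 0.0, 80.5]
force: [0.6, 0.6, -0.4]
gripper_width: 0.7
gripper_force: 0.3
```

Call:
{"op": "apply_moves", "data": {"deltas": [[-0.005, 0, 0.003, 0, -1], [-0.01, 0, 0.007, 0, -1], [-0.014, 0, 0.011, 0, -1], [-0.018, 0, 0.015, 0, -1], [-0.022, 0, 0.02, 0, -1]]}}

```text
time_s: 8.7
ee_pos: [600.1, 67.4, 96.4]
ee_rot: [180.0, 0.0, 80.6]
force: [0.3, 1.3, 1.1]
gripper_width: 0.2
gripper_force: 0.2
```

```bash
python3 -c "
from h import *
where();go(0,73.5,97);go(0,66,83)"
```

```text
cradle [ 0.6 73.4 96.4] F [0.3 1.3 1.1] w 0.2 t 8.7
delta [ 0.0001 -0.0006 -0.0006] roll 0.0005 rot [179.99   0.    80.55] w 0.2 t 8.7
delta [-0.0074 -0.0007  0.0134] roll 0.0005 rot [179.99   0.    80.55] w 0.2 t 8.7
```

Call:
{"op": "apply_moves", "data": {"deltas": [[-0.002, 0, 0.004, 0, -1], [-0.004, 0, 0.008, 0, -1], [-0.006, 0, 0.012, 0, -1], [-0.007, 0, 0.016, 0, -1], [-0.008, 0, 0.02, 0, -1]]}}

```text
time_s: 9.2
ee_pos: [598.7, 59.6, 76.4]
ee_rot: [180.0, 0.0, 80.6]
force: [-0.7, -0.4, 0.4]
gripper_width: 0.4
gripper_force: 0.2
```

Call:
{"op": "apply_moves", "data": {"deltas": [[0, 0, 0.002, 0, -1], [-0.001, 0, 0.004, 0, -1], [-0.001, 0, 0.0055, 0, -1]]}}

```text
time_s: 9.5
ee_pos: [598.6, 58.8, 71.1]
ee_rot: [180.0, 0.0, 80.5]
force: [0.0, -0.9, 0.6]
gripper_width: 0.5
gripper_force: 0.2
```

```bash
python3 -c "
from h import *
where();go(0,64,68.5)"
```

```text
cradle [ 0.6 64.7 71.1] F [ 0.  -0.9  0.6] w 0.5 t 9.5
delta [-0.0007 -0.0006  0.0026] roll 0.0005 rot [1.800e+02 1.000e-02 8.055e+01] w 0.5 t 9.5
```

Call:
{"op": "apply_moves", "data": {"deltas": [[0, 0, 0.001, 0, -1], [0, 0, 0.002, 0, -1], [0, 0, 0.002, 0, -1]]}}

```text
time_s: 9.8
ee_pos: [598.5, 58.8, 69.1]
ee_rot: [-180.0, 0.0, 80.5]
force: [-0.3, -0.1, -0.3]
gripper_width: 0.7
gripper_force: 0.0
```

Call:
{"op": "apply_moves", "data": {"deltas": [[0, 0, 0.0005, 0, -1], [0, 0, 0.0005, 0, -1]]}}

```text
time_s: 10.0
ee_pos: [598.7, 58.9, 68.8]
ee_rot: [180.0, -0.0, 80.5]
force: [0.3, 0.4, -0.1]
gripper_width: 0.4
gripper_force: 0.0
```

Call:
{"op": "apply_moves", "data": {"deltas": [[0, 0, 0.0005, 0, -1], [0, 0, 0.0005, 0, -1]]}}

```text
time_s: 10.2
ee_pos: [598.6, 58.8, 68.6]
ee_rot: [180.0, -0.0, 80.5]
force: [-1.2, -1.1, 4.1]
gripper_width: 0.6
gripper_force: 1.8
```

Call:
{"op": "apply_moves", "data": {"deltas": [[0, 0, 0.0005, 0, -1], [0, 0, 0.0005, 0, -1]]}}

```text
time_s: 10.4
ee_pos: [598.7, 58.8, 68.6]
ee_rot: [180.0, -0.0, 80.5]
force: [-2.4, 0.4, 6.8]
gripper_width: 0.3
gripper_force: 3.2
```

The pad bears on the tube: 6.8 N at the expected height. I retreat straight up, and then to the side.

Call:
{"op": "apply_moves", "data": {"deltas": [[0, 0, -0.005, 0, -1], [0, 0, -0.02, 0, -1], [0, 0, -0.06, 0, -1], [0, 0, -0.11, 0, -1], [0, 0, -0.15, 0, -1]]}}

```text
time_s: 10.9
ee_pos: [599.0, 58.9, 220.1]
ee_rot: [179.9, -0.0, 80.5]
force: [0.4, 0.7, -0.3]
gripper_width: 0.3
gripper_force: 0.0
```

Call:
{"op": "apply_moves", "data": {"deltas": [[0, -0.05, 0, 0, -1], [0, -0.1, 0, 0, -1], [0, -0.15, 0, 0, -1], [0, -0.18, 0, 0, -1], [0, -0.18, 0, 0, -1]]}}

```text
time_s: 11.4
ee_pos: [417.1, 88.6, 217.9]
ee_rot: [-179.9, 0.0, 80.6]
force: [0.6, 0.1, -0.2]
gripper_width: 0.5
gripper_force: 0.0
```

```bash
python3 -c "
from h import *
import cv2
where()
a=cams.grab_frame('top')[140:260,180:320];b=cams.grab_frame('side')[120:270,180:320]
a=cv2.resize(a,(448,384),interpolation=2)
b=cv2.resize(b,(358,384),interpolation=2)
cv2.imwrite('pics/w5.png',cv2.resize(cv2.convertScaleAbs(cv2.hconcat([a,b]),alpha=1.3),(800,380)))"
```

```text
cradle [-183.3   64.2  217.9] F [ 0.6  0.1 -0.2] w 0.5 t 11.4
```

View pics/w5.png

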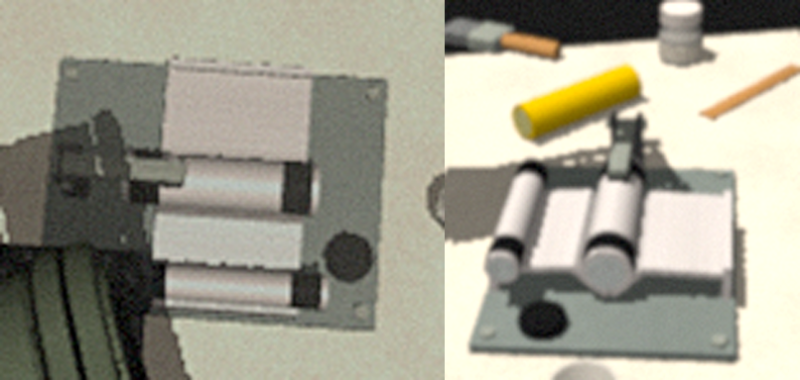

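The hold-down arm is level on the thick tube, with its tip at (160,170) in the top half and (622,160) in the side half. The slim tube is unmoved and the robot is clear, so I hand in.

```bash
python3 -c "
from workcell import env
print(env.job_done())"
```

```text
the job is handed in; nothing more can be done
None
```

The thick tube is settled in the vee with the hold-down arm's pad resting on it, the slim tube is still on its ledge, and the job was handed in at about 11.5 s; no verdict came back.

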